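# Set out the tins on their display boards for the product shot

## Task

Set up the product shot: stand each of the four tins in the middle of the display board that has both its colour and its shape, with the oblong tins lined up with their oblong boards. Keep the tins upright and set them down rather than dropping them, and leave the camera lens and the bowl of peel where they stand.

Things in the scene. Friction and masses are not known exactly. Their poses are not given: they have to be found in the camera images.
- tin_green_round: loose round steel tin with a green lid band and top, 60 mm diameter, 42 mm high, about 0.1 to 0.2 kg, small pale label disc on top. Origin at the centre of its underside, z up.
- tin_green_oblong: loose oblong steel tin with a green lid band and top, 74 mm (x) by 48 mm (y), 42 mm high, about 0.1 to 0.23 kg, small pale label on top. Origin at the centre of its underside, x along the long side, z up; half a turn makes no difference.
- tin_red_round: loose round steel tin with a red lid band and top, 60 mm diameter, 42 mm high, about 0.1 to 0.2 kg, small pale label disc on top. Origin at the centre of its underside, z up.
- tin_red_oblong: loose oblong steel tin with a red lid band and top, 74 mm (x) by 48 mm (y), 42 mm high, about 0.1 to 0.23 kg, small pale label on top. Origin at the centre of its underside, x along the long side, z up; half a turn makes no difference.
- board_green_round: fixed flat round display board of pale wood, 92 mm diameter, 8 mm high, flat top painted green but for a pale margin. Origin at the centre of its underside, on the table; tins stand on its top, 8 mm above.
- board_green_oblong: fixed flat oblong display board of pale wood, 102 mm (x) by 76 mm (y), 8 mm high, flat top painted green but for a pale margin. Origin at the centre of its underside, on the table, x along the long side; tins stand on its top, 8 mm above.
- board_red_round: fixed flat round display board of pale wood, 92 mm diameter, 8 mm high, flat top painted red but for a pale margin. Origin at the centre of its underside, on the table; tins stand on its top, 8 mm above.
- board_red_oblong: fixed flat oblong display board of pale wood, 102 mm (x) by 76 mm (y), 8 mm high, flat top painted red but for a pale margin. Origin at the centre of its underside, on the table, x along the long side; tins stand on its top, 8 mm above.
- lens: loose black camera lens standing on the table with its glass up, 62 mm diameter, 50 mm high, 0.35 kg; to be left alone. Origin at the centre of its underside.
- bowl: loose white ceramic bowl with dried peel in it, 90 mm across the rim, 30 mm high (peel up to about 35 mm), 0.25 kg; to be left alone. Origin at the centre of its underside.
Not all that is in view belongs to the job. What is shaped like the tin_green_oblong but yellow is not meant. Leave any pink look-alike of the board_red_oblong alone.

How it is judged:
At the end, for the whole second after the job is handed in: Each tin stands upright, flat and at rest on the board of its own colour and shape, released, its centre within 12 mm of the board's centre; the long sides of the oblong tins are within 0.22 rad (about 12 degrees) of those of their boards, either way round (horizontal distance between tin_green_round and board_green_round below 0.012 m and z of tin_green_round in the frame of board_green_round between 0.005 and 0.011 m and angle between each of tin_green_round, tin_green_oblong, tin_red_round, tin_red_oblong's own z axis and vertical below 0.08 rad and linear speed of each of tin_green_round, tin_green_oblong, tin_red_round, tin_red_oblong below 0.02 m/s and horizontal distance between tin_green_oblong and board_green_oblong below 0.012 m and z of tin_green_oblong in the frame of board_green_oblong between 0.005 and 0.011 m and angle between the x axis of tin_green_oblong and the x axis of board_green_oblong, either way round below 0.22 rad and horizontal distance between tin_red_round and board_red_round below 0.012 m and z of tin_red_round in the frame of board_red_round between 0.005 and 0.011 m and horizontal distance between tin_red_oblong and board_red_oblong below 0.012 m and z of tin_red_oblong in the frame of board_red_oblong between 0.005 and 0.011 m and angle between the x axis of tin_red_oblong and the x axis of board_red_oblong, either way round below 0.22 rad); the robot touches nothing.
It fails at once if a tin is dropped or thrown (moves faster than 0.8 m/s while no finger touches it, a fall of about 3 cm) ((linear speed of tin_green_round above 0.8 m/s and contact force between tin_green_round and the fingers below 0.05 N) or (linear speed of tin_green_oblong above 0.8 m/s and contact force between tin_green_oblong and the fingers below 0.05 N) or (linear speed of tin_red_round above 0.8 m/s and contact force between tin_red_round and the fingers below 0.05 N) or (linear speed of tin_red_oblong above 0.8 m/s and contact force between tin_red_oblong and the fingers below 0.05 N)).
It fails at once if a tin is tipped over (more than 0.6 rad from upright) (angle between any of tin_green_round, tin_green_oblong, tin_red_round, tin_red_oblong's own z axis and vertical above 0.6 rad).
It fails at once if the camera lens is moved (over 15 mm) or tipped (distance of lens from where it was at the start of the episode above 0.015 m or angle between lens's own z axis and vertical above 0.3 rad).
It fails at once if the bowl of peel is moved (over 15 mm) or tipped (distance of bowl from where it was at the start of the episode above 0.015 m or angle between bowl's own z axis and vertical above 0.3 rad).
It also fails if it takes over 112 s, if anything falls off the work surface, if the arm or the gripper's body presses on something with over 40 N, if the wrist force passes 120 N, or if a joint passes its speed limit or range.

## Robot

A 6-joint arm with a two-finger parallel gripper is mounted at the origin on the work surface. World frame = base frame: x ahead of the robot, y to its left, z up, the work surface at z = 0. Lengths are in m, angles in rad, forces in N, time in s.
With the tool pointing down it reaches from about 0.325 to 0.9 m from the base axis. Payload 3.5 kg.
Tool frame: the origin (TCP) lies on the front face of the gripper's body, between the roots of the fingers; the fingertips stand 73 mm ahead of it and the grasp point (between the pads) lies 54 mm ahead of it; z points along the fingers, y is the line along which they close (so a half turn about z gives the same grasp; the last joint's range is limited). The gripper opens to 85 mm and grips with 20 to 120 N. Pads are 22 mm wide; open, the fingers measure 114 mm over their backs; the gripper's body (76 mm by 85 mm) begins 54 mm behind the grasp point. The pads swing forward as they close: fully open they stand 13 mm farther back than shut.
Start: joints at [1.033, 0.276, -0.026, 1.268, 0, 1.467], TCP at [0.263, 0.567, 0.304] pointing down, gripper open.
Joint ranges: [-3.12, 3.12], [-0.85, 1.88], [-1.08, 1.24], [-1.95, 2.15], [-1.57, 1.53], [-3.14, 3.14]. Speed limits (rad/s): [2.57, 2.57, 3.14, 3.14, 3.14, 3.14].

## Interface

Orientations are given as a unit quaternion [w, x, y, z].
In Python, from rig import robot, eyes, nets gives the robot as it stands.
- The arm moves only by the tool drive_tool, never from a script. Its argument "targets" is a list of rows, each a list of 3 entries, a list of its own where there are three numbers: the shift along the tool's x, y, z each as a share of 500 mm, from -1 to 1, then the turn, a rotation vector about the tool's x, y, z each as a share of 0.5 rad, from -1 to 1, then the closure, from 0 (fully open) to 1 (shut). In form: [[[dx, dy, dz], [ax, ay, az], grip], ...]. A call has 1 to 20 rows; each row shifts and turns the commanded pose from where the row before left it, along the tool's axes as they then stand; what a row does not reach is not made up. A row lasts 1/12 s, in which the tool goes at most 41.7 mm and 7.16 degrees, less where a joint would pass 70% of its speed; a pose out of reach is approached as far as the arm can. A call with a number of a shift or a turn outside -1 to 1 is refused whole. A call with a gripper value outside its range is refused whole. The fingers move at their own pace and stop on an object; "squeeze" is the grip in N (left out, the last holds). Time passes only in rows, so rows that do not move let the fingers close. It gives the time, the measured TCP pose, the force, the opening and the grip force at its end, in the units of the state.
- robot.state(): the state, without advancing time (a new reading comes with each control period).
- eyes.read_camera(name): name is "scene" or "top" or "wrist"; returns a dict with "img" (480x640x3 uint8, blue, green, red), "fx", "fy", "cx", "cy" (pixels), "k1" (the pictures are not rectified: a ray, as slopes to the right and down, at radius r is drawn at 1 + k1 r^2 times it, then the intrinsics apply), "extrinsics" (4x4, takes a point from world to camera coordinates). Camera axes: x right, y up, looking along -z (the intrinsics and any distortion apply to the point x, -y, -z); pixel columns grow to the right and rows downward; lengths in m; the calibration is good to about 2 mm. A picture is of the moment at which its call begins. There is no depth.
- robot.sign_off(): hands the job in; it is judged then, once.
Trained networks look in a picture, given as the dict that the camera call returned (one of the last four; its "shot" number tells which), for a name from the list of things; names that differ only in an ending like _2 or _b are one class to them, and where a whole thing is asked for, a point or a joint stands for the part that bears it (a point fixed in the world has none). Each returns a list of dicts, best first, with "conf" (0 to 1); they miss things now and then, are a little off and sometimes report something else, mostly with a low value. They report only what shows in the picture. A call takes as long as a camera call. They do not tell look-alikes from the thing itself.
- nets.masks_of(picture, label): "mask" (480x640 bool, what is visible of it).
- nets.place_of(picture, label): "centre" ([x, y, z] in m, in world coordinates, good to about 4 mm: a listed point, or the origin of a listed thing).
The state is a dict: "time_s": time; "joints": joint angles; "joint_velocities": joint speeds; "effort": joint torques, N m; "position": TCP position; "ee_rot": TCP orientation; "ft_force": force on the tool from outside, world axes, zero at the start; "torque": the same for the moment, N m; "gripper_width": opening from 0.0 (shut) to 1.0 (fully open); "gripper_force": force on a finger pad.
Only numpy, scipy, OpenCV 4.12 (cv2) and the standard library are available. Lean on these libraries where they do the work, as an engineer would, in place of code of your own. Each camera call takes 0.05 s, during which the arm holds its last target. There are 200 camera calls.

## Working session

There is one attempt and no reset: what is moved stays moved. The work goes in short steps, Python scripts to look and compute and a tool call to move; the robot and the scene stay as the last step left them, time stands still between calls to the robot, and variables do not carry over. Pictures are saved under pics/ and viewed, at most 14 in all, crops included, and the job is handed in when it is done.

Besides the shell and the picture viewer there is one more tool, called in YAML: its name, and indented under it one key for each argument. drive_tool: Moves the arm, as the interface text tells. Shift numbers are shares of 500 mm and turn numbers shares of 0.5 rad, none past 1 either way. Its arguments: {"type":"object","properties":{"targets":{"type":"array"},"squeeze":{"type":"number"}},"required":["targets"]}

```bash
mkdir -p pics; ls
python3 - <<'E'
from rig import robot, eyes, nets
import cv2, numpy as np
s=robot.state(); print({k:np.round(v,3).tolist() for k,v in s.items()})
for n in ("top","scene"):
    p=eyes.read_camera(n); cv2.imwrite(f"pics/{n}0.png",p["img"])
    print(n,p["fx"],p["fy"],p["cx"],p["cy"],p["k1"],np.round(p["extrinsics"],3).tolist())
    for l in "tin_green_round tin_green_oblong tin_red_round tin_red_oblong board_green_round board_green_oblong board_red_round board_red_oblong lens bowl".split():
        print(l,[(np.round(d["centre"],3).tolist(),round(d["conf"],2)) for d in nets.place_of(p,l)][:4])
E
```

```text
pics
{'time_s': 0.0, 'joints': [1.033, 0.277, -0.028, 1.268, 0.0, 1.467], 'joint_velocities': [0.0, -0.0, -0.001, -0.001, -0.002, 0.001], 'effort': [0.001, -44.551, 29.52, 0.016, -0.0, 0.0], 'position': [0.263, 0.566, 0.303], 'ee_rot': [-0.0, 0.216, 0.976, -0.001], 'ft_force': [0.308, 0.339, 0.076], 'torque': [-0.008, 0.018, -0.07], 'gripper_force': 0.0, 'gripper_width': 1.0}
top 439.9713670204144 439.9713670204144 323.1764163979243 241.01025513150154 -0.03505725214832673 [[0.016, -1.0, 0.024, -0.063], [0.983, 0.021, 0.184, -0.505], [-0.184, 0.021, 0.983, -1.093], [0.0, 0.0, 0.0, 1.0]]
tin_green_round [([0.37, 0.302, -0.002], 0.89), ([0.452, 0.154, -0.004], 0.67), ([0.652, -0.183, 0.0], 0.17)]
tin_green_oblong [([0.688, 0.346, -0.001], 0.66), ([0.667, 0.014, -0.0], 0.61)]
tin_red_round [([0.555, 0.362, 0.002], 0.81)]
tin_red_oblong [([0.65, -0.184, -0.001], 0.92), ([0.373, 0.303, 0.001], 0.68)]
board_green_round [([0.451, 0.153, -0.007], 0.66)]
board_green_oblong [([0.561, -0.361, -0.001], 0.77)]
board_red_round [([0.624, 0.206, 0.003], 0.81)]
board_red_oblong [([0.317, -0.465, -0.0]
[... 286 characters left out ...]
388, -0.512, 0.766, 0.133], [0.448, 0.622, 0.642, -1.774], [0.0, 0.0, 0.0, 1.0]]
tin_green_round [([0.372, 0.3, 0.004], 0.63)]
tin_green_oblong [([0.687, 0.354, -0.001], 0.65), ([0.662, 0.017, 0.002], 0.55)]
tin_red_round [([0.559, 0.359, -0.003], 0.77)]
tin_red_oblong [([0.65, -0.174, 0.002], 0.92), ([0.556, -0.362, -0.002], 0.46)]
board_green_round [([0.449, 0.154, -0.001], 0.89), ([0.427, -0.18, 0.003], 0.55)]
board_green_oblong [([0.554, -0.362, 0.001], 0.97), ([0.372, 0.3, -0.001], 0.66)]
board_red_round [([0.624, 0.205, -0.003], 0.58)]
board_red_oblong [([0.349, -0.295, 0.0], 0.94), ([0.32, -0.462, -0.001], 0.72)]
lens [([0.431, -0.179, 0.005], 0.59)]
bowl [([0.471, -0.006, 0.0], 0.7)]
```

View pics/top0.png

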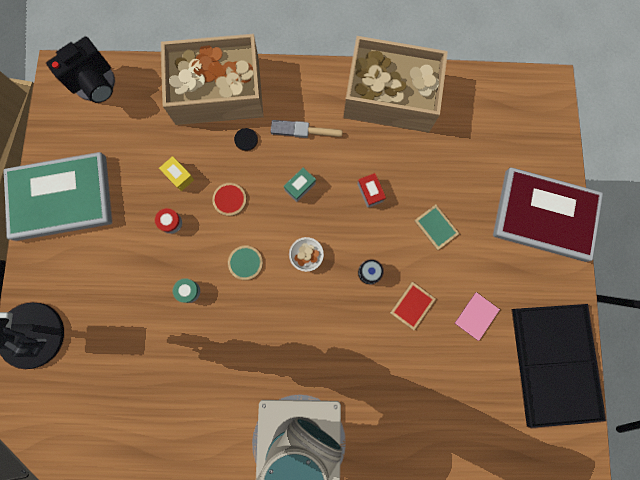

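View pics/scene0.png

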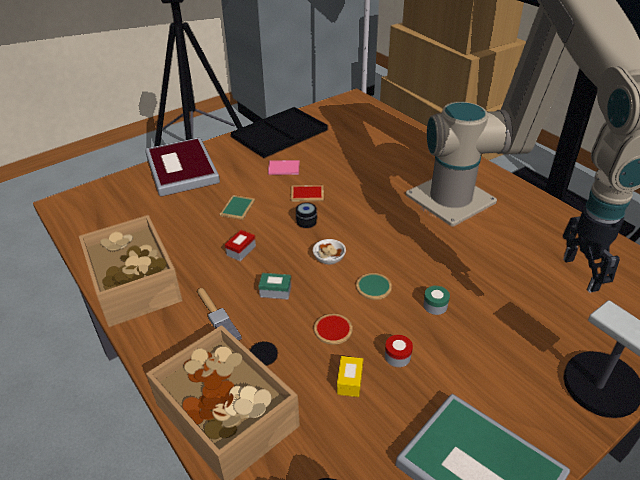

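Top picture: the green round tin is at (186,290), the green oblong tin at (300,184) with a yellow look-alike at (175,172), the red round tin at (167,220) and the red oblong tin at (372,190). The boards are green round (245,263), red round (230,199), green oblong (437,227) and red oblong (413,306), with a pink look-alike at (478,316). I chose by colour, so yellow and pink are left alone. The two crates, the books and the black disc don't belong to the job.

```bash
cat > h.py <<'E'
from rig import robot, eyes, nets
import cv2, numpy as np
T={"gr":(0.37,.302),"go":(.667,.015),"rr":(.556,.361),"ro":(.65,-.18)}
B={"gr":(.45,.153),"go":(.558,-.361),"rr":(.624,.205),"ro":(.35,-.292)}
def K(p): return np.array([[p["fx"],0,p["cx"]],[0,p["fy"],p["cy"]],[0,0,1.]]),np.array([p["k1"],0,0,0.])
F=np.diag([1.,-1,-1])
def w2p(p,X):
    k,d=K(p);E=np.array(p["extrinsics"]);R=F@E[:3,:3];t=F@E[:3,3]
    return cv2.projectPoints(np.array(X,float).reshape(-1,1,3),cv2.Rodrigues(R)[0],t,k,d)[0][:,0]
def p2w(p,uv,z):
    k,d=K(p);E=np.array(p["extrinsics"]);R=F@E[:3,:3];t=F@E[:3,3]
    s=cv2.undistortPoints(np.array(uv,float).reshape(-1,1,2),k,d)[:,0]
    r=np.c_[s,np.ones(len(s))]@R; c=-R.T@t
    return (c+r*((z-c[2])/r[:,2])[:,None])[:,:2]
def find(p,xy,z,kind,rad=.06):
    """kind 'g','r' painted colour or 'w' pale label, blob nearest xy; rectangle in the world at height z"""
    hsv=cv2.cvtColor(p["img"],cv2.COLOR_BGR2HSV).astype(int);h,s,v=hsv[...,0],hsv[...,1],hsv[...,2]
    m={"g":(h>60)&(h<100)&(s>80)&(v>40),"r":((h<5)|(h>174))&(s>150)&(v>60),"w":(s<70)&(v>185)}[kind]
    c=w2p(p,[[*xy,z]])[0]; e=w2p(p,[[xy[0]+rad,xy[1],z],[xy[0],xy[1]+rad,z]])
    R=np.linalg.norm(e-c,axis=1).max()
    yy,xx=np.mgrid[:480,:640]; m=(m&(np.hypot(xx-c[0],yy-c[1])<R)).astype(np.uint8)
    n,l,st,ce=cv2.connectedComponentsWithStats(m)
    if n<2: return None
    i=1+np.argmax(st[1:,4]); ct=max(cv2.findContours((l==i).astype(np.uint8),0,cv2.CHAIN_APPROX_NONE)[0],key=len)
    w=p2w(p,ct[:,0],z)
    (cx,cy),(a,b),an=cv2.minAreaRect((w*1000).astype(np.float32))
    if a<b: a,b,an=b,a,an+90
    an=(an+90)%180-90
    return [round(x,1) for x in (cx,cy,a,b,an)]+[int(st[i,4]),(p2w(p,[ce[i]],z)[0]*1000).round(1).tolist()]
E
python3 - <<'E'
from h import *
for n in ("top","scene"):
    p=eyes.read_camera(n)
    for k in T:
        print(n,k,"board",find(p,B[k],.008,k[0]),"\n   tin",find(p,T[k],.042,k[0]),"\n   label",find(p,T[k],.042,"w",.04))
p=eyes.read_camera("wrist");cv2.imwrite("pics/w0.png",p["img"])
print(np.round(p["extrinsics"],3).tolist(),p["fx"])
E
```

```text
top gr board [453.0, 153.0, 75.1, 71.6, 2.5, 645, [452.0, 152.9]] 
   tin [373.5, 295.3, 61.4, 55.8, -88.8, 316, [372.5, 294.2]] 
   label [374.7, 296.8, 28.1, 27.9, -88.8, 109, [373.6, 297.6]]
top go board [561.0, -362.6, 86.4, 60.3, 37.5, 671, [560.5, -363.1]] 
   tin [663.7, 11.9, 74.5, 48.3, -42.5, 342, [662.9, 12.0]] 
   label [665.8, 12.5, 35.4, 21.3, -42.3, 113, [665.6, 12.5]]
top rr board [626.5, 205.0, 76.2, 73.5, 3.6, 607, [626.2, 204.9]] 
   tin [556.4, 357.2, 62.0, 58.3, 48.6, 301, [555.5, 356.0]] 
   label [557.5, 359.8, 29.3, 26.9, -88.8, 110, [557.7, 359.2]]
top ro board [346.2, -293.7, 87.7, 61.4, -35.6, 775, [345.8, -293.4]] 
   tin [653.3, -181.1, 75.0, 50.0, 23.0, 359, [651.8, -181.0]] 
   label [655.1, -181.5, 37.8, 23.3, 25.7, 117, [655.1, -181.7]]
scene gr board [449.5, 152.0, 74.7, 74.4, 14.7, 478, [449.7, 153.7]] 
   tin [374.7, 302.8, 70.7, 59.0, 45.5, 322, [377.2, 303.6]] 
   label [369.6, 296.2, 27.3, 24.3, -37.3, 75, [369.7, 297.2]]
scene go board [558.2, -363.0, 84.6, 60.3, 37.7, 322, [558.9, -362.1]] 
   tin [666.8, 19.2, 75.1, 57.7, -43.3, 357, [668.2, 21.8]] 
   label [662.0, 12.3, 33.9, 18.3, -37.0, 78, [662.4, 12.4]]
scene rr board [623.4, 204.6, 74.8, 73.1, -37.0, 613, [623.9, 205.8]] 
   tin [557.5, 363.0, 66.3, 60.7, 52.8, 415, [559.3, 364.5]] 
   label [553.6, 359.3, 27.3, 26.1, -37.3, 103, [554.2, 359.2]]
scene ro board [344.4, -292.1, 84.5, 55.0, -37.4, 288, [344.3, -292.7]] 
   tin [655.2, -174.3, 82.6, 56.6, 23.5, 307, [657.3, -171.3]] 
   label [651.1, -181.5, 35.8, 22.1, 24.9, 65, [651.5, -181.2]]
[[0.422, 0.907, -0.0, -0.626], [-0.874, 0.407, -0.264, 0.034], [-0.239, 0.112, 0.964, -0.38], [0.0, 0.0, 0.0, 1.0]] 349.70803711813767
```

```bash
cat >> h.py <<'E'
from scipy.spatial.transform import Rotation as Rn
def plan(x,y,z,yaw=None):
    """mm and world degrees of the tool's y axis; prints turn total (az share) then shift totals in tool axes after the turn"""
    s=robot.state();q=s["ee_rot"];R=Rn.from_quat([q[1],q[2],q[3],q[0]])
    Y=R.as_matrix()[:,1];cur=np.degrees(np.arctan2(Y[1],Y[0]))
    d=0 if yaw is None else (yaw-cur+180)%360-180
    R2=Rn.from_euler("z",d,degrees=True)*R
    v=R2.inv().apply(np.array([x,y,z])/1000-s["position"])
    n=int(np.ceil(np.abs(v[:2]).max()/.04)); nt=int(np.ceil(abs(d)/6.8))
    tilt=np.degrees(np.arccos(-R.as_matrix()[2,2]))
    print(f"cur {np.round(np.array(s['position'])*1000,1)} yaw {cur:.1f} tilt {tilt:.2f} t {s['time_s']:.1f} w {s['gripper_width']:.3f} f {s['gripper_force']:.1f}| turn az {-np.radians(d)/.5:.3f} ({nt} rows of {-np.radians(d)/.5/max(nt,1):.4f}) shift {np.round(v/.5,4)} ({n} rows of {np.round(v/.5/max(n,1),4)})")
E
python3 - <<'E'
from h import *
p=eyes.read_camera("top"); c=p["img"][130:350,130:510]; cv2.imwrite("pics/crop.png",cv2.resize(c,None,fx=2.1,fy=2.1,interpolation=cv2.INTER_CUBIC))
plan(372,297,170)
E
```

```text
cur [263.3 566.8 303.9] yaw 65.1 tilt 0.00 t 1.3 w 1.002 f 0.0| turn az -0.000 (0 rows of -0.0000) shift [-0.4246 -0.3978  0.2678] (6 rows of [-0.0708 -0.0663  0.0446])
```

View pics/crop.png

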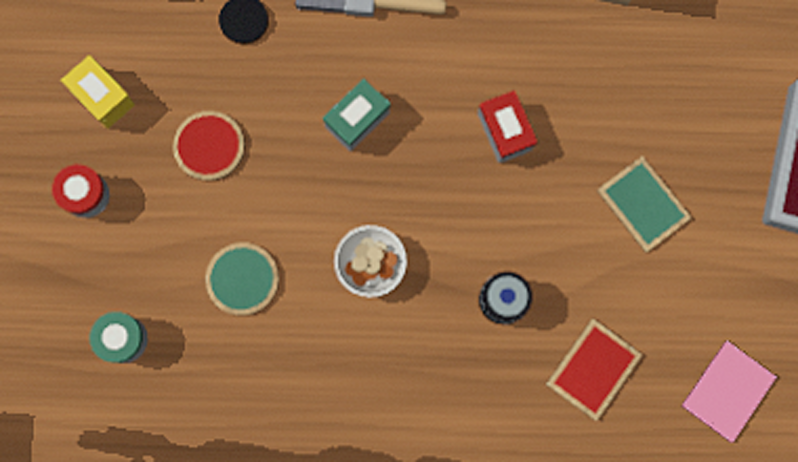

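The crop confirms the choice: the green round tin is at crop (115,337), the red round at (77,188), the green oblong at (357,112) and the red oblong at (507,124). The yellow (93,88) and pink (730,390) ones are distractors.

drive_tool:
  targets:
    - [[-0.0472, -0.0442, 0.0298], [0, 0, 0], 0]
    - [[-0.0472, -0.0442, 0.0298], [0, 0, 0], 0]
    - [[-0.0472, -0.0442, 0.0298], [0, 0, 0], 0]
    - [[-0.0472, -0.0442, 0.0298], [0, 0, 0], 0]
    - [[-0.0472, -0.0442, 0.0298], [0, 0, 0], 0]
    - [[-0.0472, -0.0442, 0.0298], [0, 0, 0], 0]
    - [[-0.0472, -0.0442, 0.0298], [0, 0, 0], 0]
    - [[-0.0472, -0.0442, 0.0298], [0, 0, 0], 0]
    - [[-0.0472, -0.0442, 0.0298], [0, 0, 0], 0]
    - [[0, 0, 0], [0, 0, 0], 0]
    - [[0, 0, 0], [0, 0, 0], 0]
    - [[0, 0, 0], [0, 0, 0], 0]
  squeeze: 30

```text
time_s: 2.3
position: [0.3726, 0.2973, 0.1702]
ee_rot: [0.0, 0.216, 0.976, 0.001]
ft_force: [0.4, 0.9, -0.5]
gripper_width: 0.999
gripper_force: 0.0
```

Run:
```python
from h import *
plan(372,297,79)
p=eyes.read_camera("wrist");cv2.imwrite("pics/w1.png",p["img"])
print(find(p,(.372,.297),.042,"w",.04),find(p,(.372,.297),.042,"g",.05))
```

```text
cur [372.6 297.3 170.2] yaw 65.1 tilt 0.06 t 2.3 w 0.999 f 0.0| turn az -0.000 (0 rows of -0.0000) shift [ 0.0008 -0.0011  0.1825] (1 rows of [ 0.0008 -0.0011  0.1825])
[373.3, 299.6, 29.7, 29.5, -25.0, 1873, [373.1, 299.6]] [372.1, 299.5, 61.8, 60.4, 8.8, 5834, [370.3, 300.7]]
```

View pics/w1.png

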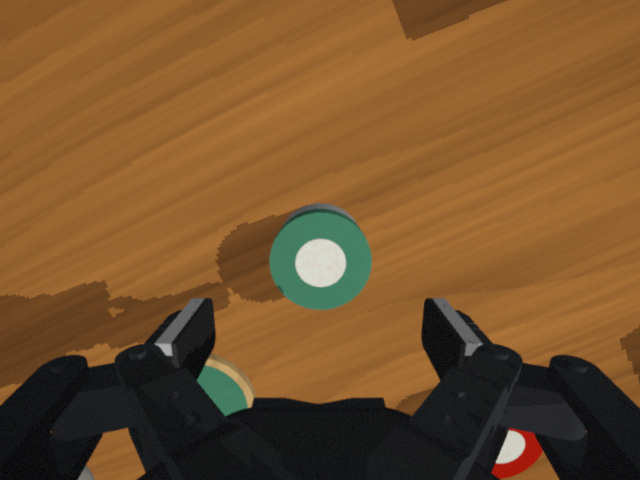

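The wrist view shows the green round tin centred between the fingers at (320,262), at x 373, y 299, 42 mm high and the right diameter. I'm going down and gripping.

drive_tool:
  targets:
    - [[0, 0.001, 0.0365], [0, 0, 0], 0]
    - [[0, 0.001, 0.0365], [0, 0, 0], 0]
    - [[0, 0, 0.0365], [0, 0, 0], 0]
    - [[0, 0, 0.0365], [0, 0, 0], 0]
    - [[0, 0, 0.0365], [0, 0, 0], 0]
    - [[0, 0, 0], [0, 0, 0], 0]
    - [[0, 0, 0], [0, 0, 0], 0]
    - [[0, 0, 0], [0, 0, 0], 1]
    - [[0, 0, 0], [0, 0, 0], 1]
    - [[0, 0, 0], [0, 0, 0], 1]
    - [[0, 0, 0], [0, 0, 0], 1]
    - [[0, 0, 0], [0, 0, 0], 1]
    - [[0, 0, 0], [0, 0, 0], 1]
    - [[0, 0, 0], [0, 0, 0], 1]
    - [[0, 0, 0], [0, 0, 0], 1]
  squeeze: 30

```text
time_s: 3.6
position: [0.3738, 0.2989, 0.0803]
ee_rot: [0.001, 0.216, 0.976, 0.002]
ft_force: [-1.6, 0.5, 6.5]
gripper_width: 0.691
gripper_force: 32.4
```

Run:
```python
from h import *
plan(451,153,150)
```

```text
cur [373.8 298.9  80.3] yaw 65.1 tilt 0.21 t 3.6 w 0.691 f 32.4| turn az -0.000 (0 rows of -0.0000) shift [-0.2632 -0.1992 -0.1398] (4 rows of [-0.0658 -0.0498 -0.035 ])
```

drive_tool:
  targets:
    - [[0, 0, -0.02], [0, 0, 0], 1]
    - [[0, 0, -0.04], [0, 0, 0], 1]
    - [[0, 0, -0.04], [0, 0, 0], 1]
    - [[0, 0, -0.04], [0, 0, 0], 1]
    - [[-0.0439, -0.0332, 0], [0, 0, 0], 1]
    - [[-0.0439, -0.0332, 0], [0, 0, 0], 1]
    - [[-0.0439, -0.0332, 0], [0, 0, 0], 1]
    - [[-0.0439, -0.0332, 0], [0, 0, 0], 1]
    - [[-0.0439, -0.0332, 0], [0, 0, 0], 1]
    - [[-0.0439, -0.0332, 0], [0, 0, 0], 1]
    - [[0, 0, 0], [0, 0, 0], 1]
    - [[0, 0, 0], [0, 0, 0], 1]
    - [[0, 0, 0], [0, 0, 0], 1]

```text
time_s: 4.68
position: [0.4496, 0.152, 0.1488]
ee_rot: [-0.0, 0.216, 0.976, 0.0]
ft_force: [-0.5, -0.3, -0.8]
gripper_width: 0.695
gripper_force: 33.0
```

Run:
```python
from h import *
plan(451,153,89)
p=eyes.read_camera("wrist");cv2.imwrite("pics/w2.png",p["img"])
```

```text
cur [449.6 152.  148.8] yaw 65.1 tilt 0.04 t 4.7 w 0.695 f 33.0| turn az -0.000 (0 rows of -0.0000) shift [-0.0018  0.0029  0.1196] (1 rows of [-0.0018  0.0029  0.1196])
```

View pics/w2.png

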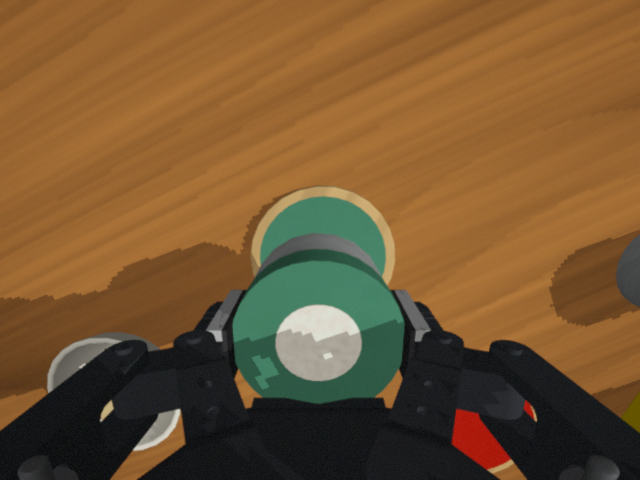

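The wrist view shows the tin held level at (318,342) with its green board behind it at (322,240). Lowering it.

drive_tool:
  targets:
    - [[-0.001, 0.0015, 0.03], [0, 0, 0], 1]
    - [[-0.001, 0.0015, 0.03], [0, 0, 0], 1]
    - [[0, 0, 0.03], [0, 0, 0], 1]
    - [[0, 0, 0.02], [0, 0, 0], 1]
    - [[0, 0, 0.005], [0, 0, 0], 1]
    - [[0, 0, 0.003], [0, 0, 0], 1]
    - [[0, 0, 0.002], [0, 0, 0], 1]
    - [[0, 0, 0], [0, 0, 0], 1]
    - [[0, 0, 0], [0, 0, 0], 1]

```text
time_s: 5.48
position: [0.4522, 0.1532, 0.0893]
ee_rot: [0.001, 0.216, 0.976, 0.0]
ft_force: [-0.1, 0.4, -1.6]
gripper_width: 0.695
gripper_force: 33.1
```

drive_tool:
  targets:
    - [[0, 0, 0.002], [0, 0, 0], 1]
    - [[0, 0, 0.001], [0, 0, 0], 1]
    - [[0, 0, 0], [0, 0, 0], 1]

```text
time_s: 5.73
position: [0.4523, 0.1532, 0.0883]
ee_rot: [0.001, 0.216, 0.976, 0.0]
ft_force: [-0.9, -1.0, 5.3]
gripper_width: 0.69
gripper_force: 33.8
```

Contact. Releasing and rising.

drive_tool:
  targets:
    - [[0, 0, 0], [0, 0, 0], 0.5]
    - [[0, 0, 0], [0, 0, 0], 0]
    - [[0, 0, 0], [0, 0, 0], 0]
    - [[0, 0, 0], [0, 0, 0], 0]
    - [[0, 0, 0], [0, 0, 0], 0]
    - [[0, 0, 0], [0, 0, 0], 0]
    - [[0, 0, -0.02], [0, 0, 0], 0]
    - [[0, 0, -0.04], [0, 0, 0], 0]
    - [[0, 0, -0.05], [0, 0, 0], 0]
    - [[0, 0, -0.05], [0, 0, 0], 0]
    - [[0, 0, 0], [0, 0, 0], 0]
    - [[0, 0, 0], [0, 0, 0], 0]

```text
time_s: 6.73
position: [0.4532, 0.1534, 0.1694]
ee_rot: [0.002, 0.216, 0.976, 0.001]
ft_force: [0.5, 0.5, -0.3]
gripper_width: 1.0
gripper_force: 0.0
```

Run:
```python
from h import *
plan(556,359.5,170)
p=eyes.read_camera("wrist");print(find(p,B["gr"],.05,"w",.04))
```

```text
cur [453.2 153.4 169.4] yaw 65.1 tilt 0.28 t 6.7 w 1.000 f 0.0| turn az -0.000 (0 rows of -0.0000) shift [-1.290e-02  4.605e-01  1.000e-04] (6 rows of [-0.0021  0.0768  0.    ])
[452.2, 154.1, 29.4, 29.1, 65.0, 2021, [451.9, 154.3]]
```

drive_tool:
  targets:
    - [[-0.0018, 0.0658, 0], [0, 0, 0], 0]
    - [[-0.0018, 0.0658, 0], [0, 0, 0], 0]
    - [[-0.0018, 0.0658, 0], [0, 0, 0], 0]
    - [[-0.0018, 0.0658, 0], [0, 0, 0], 0]
    - [[-0.0018, 0.0658, 0], [0, 0, 0], 0]
    - [[-0.0018, 0.0658, 0], [0, 0, 0], 0]
    - [[-0.0018, 0.0658, 0], [0, 0, 0], 0]
    - [[0, 0, 0], [0, 0, 0], 0]
    - [[0, 0, 0], [0, 0, 0], 0]
    - [[0, 0, 0], [0, 0, 0], 0]

```text
time_s: 7.62
position: [0.553, 0.3585, 0.1653]
ee_rot: [-0.001, 0.216, 0.976, -0.001]
ft_force: [-0.6, -0.4, -0.3]
gripper_width: 0.993
gripper_force: 0.0
```

Run:
```python
from h import *
p=eyes.read_camera("wrist");f=find(p,T["rr"],.042,"w",.04);print(f,find(p,T["rr"],.042,"r",.05))
plan(f[0]-.8,f[1]-.5,79)
```

```text
[557.2, 360.9, 29.6, 29.3, 65.1, 1966, [556.9, 361.2]] [556.0, 361.0, 62.4, 60.3, 2.6, 6059, [554.1, 362.4]]
cur [552.9 358.1 165.6] yaw 65.1 tilt 0.21 t 7.7 w 0.997 f 0.0| turn az -0.000 (0 rows of -0.0000) shift [-0.0047  0.0076  0.1732] (1 rows of [-0.0047  0.0076  0.1732])
```

drive_tool:
  targets:
    - [[-0.002, 0.004, 0.035], [0, 0, 0], 0]
    - [[-0.002, 0.004, 0.035], [0, 0, 0], 0]
    - [[0, 0, 0.035], [0, 0, 0], 0]
    - [[0, 0, 0.035], [0, 0, 0], 0]
    - [[0, 0, 0.032], [0, 0, 0], 0]
    - [[0, 0, 0], [0, 0, 0], 0]
    - [[0, 0, 0], [0, 0, 0], 0]
    - [[0, 0, 0], [0, 0, 0], 1]
    - [[0, 0, 0], [0, 0, 0], 1]
    - [[0, 0, 0], [0, 0, 0], 1]
    - [[0, 0, 0], [0, 0, 0], 1]
    - [[0, 0, 0], [0, 0, 0], 1]
    - [[0, 0, 0], [0, 0, 0], 1]
    - [[0, 0, 0], [0, 0, 0], 1]
    - [[0, 0, 0], [0, 0, 0], 1]

```text
time_s: 8.92
position: [0.5588, 0.3624, 0.0829]
ee_rot: [0.001, 0.216, 0.976, 0.001]
ft_force: [-0.3, -1.4, 6.4]
gripper_width: 0.691
gripper_force: 33.1
```

Run:
```python
from h import *
plan(625,205,150)
```

```text
cur [558.8 362.4  82.9] yaw 65.1 tilt 0.15 t 8.9 w 0.691 f 33.1| turn az -0.000 (0 rows of -0.0000) shift [-0.2529 -0.2295 -0.134 ] (4 rows of [-0.0632 -0.0574 -0.0335])
```

drive_tool:
  targets:
    - [[0, 0, -0.02], [0, 0, 0], 1]
    - [[0, 0, -0.04], [0, 0, 0], 1]
    - [[0, 0, -0.04], [0, 0, 0], 1]
    - [[0, 0, -0.035], [0, 0, 0], 1]
    - [[-0.042, -0.0382, 0], [0, 0, 0], 1]
    - [[-0.042, -0.0382, 0], [0, 0, 0], 1]
    - [[-0.042, -0.0382, 0], [0, 0, 0], 1]
    - [[-0.042, -0.0382, 0], [0, 0, 0], 1]
    - [[-0.042, -0.0382, 0], [0, 0, 0], 1]
    - [[-0.042, -0.0382, 0], [0, 0, 0], 1]
    - [[0, 0, 0], [0, 0, 0], 1]
    - [[0, 0, 0], [0, 0, 0], 1]
    - [[0, 0, 0], [0, 0, 0], 1]

```text
time_s: 10.0
position: [0.6235, 0.2051, 0.1486]
ee_rot: [-0.0, 0.216, 0.976, 0.0]
ft_force: [-0.2, 0.1, -1.4]
gripper_width: 0.697
gripper_force: 32.8
```

Run:
```python
from h import *
plan(625,205,92)
```

```text
cur [623.5 205.1 148.6] yaw 65.1 tilt 0.05 t 10.0 w 0.697 f 32.8| turn az -0.000 (0 rows of -0.0000) shift [-0.0029  0.001   0.1132] (1 rows of [-0.0029  0.001   0.1132])
```

drive_tool:
  targets:
    - [[-0.001, 0.001, 0.03], [0, 0, 0], 1]
    - [[-0.001, 0, 0.03], [0, 0, 0], 1]
    - [[-0.001, 0, 0.03], [0, 0, 0], 1]
    - [[0, 0, 0.018], [0, 0, 0], 1]
    - [[0, 0, 0.004], [0, 0, 0], 1]
    - [[0, 0, 0.001], [0, 0, 0], 1]
    - [[0, 0, 0.001], [0, 0, 0], 1]
    - [[0, 0, 0], [0, 0, 0], 1]

```text
time_s: 10.67
position: [0.6258, 0.2052, 0.0923]
ee_rot: [0.001, 0.215, 0.977, 0.0]
ft_force: [0.2, -0.3, -1.5]
gripper_width: 0.69
gripper_force: 32.9
```

drive_tool:
  targets:
    - [[0, 0, 0.002], [0, 0, 0], 1]
    - [[0, 0, 0.0015], [0, 0, 0], 1]
    - [[0, 0, 0], [0, 0, 0], 1]

```text
time_s: 10.92
position: [0.6259, 0.205, 0.0909]
ee_rot: [0.001, 0.216, 0.976, 0.0]
ft_force: [-1.0, 1.0, 3.0]
gripper_width: 0.693
gripper_force: 33.3
```

Contact. Releasing and rising.

drive_tool:
  targets:
    - [[0, 0, 0], [0, 0, 0], 0.5]
    - [[0, 0, 0], [0, 0, 0], 0]
    - [[0, 0, 0], [0, 0, 0], 0]
    - [[0, 0, 0], [0, 0, 0], 0]
    - [[0, 0, 0], [0, 0, 0], 0]
    - [[0, 0, 0], [0, 0, 0], 0]
    - [[0, 0, -0.02], [0, 0, 0], 0]
    - [[0, 0, -0.04], [0, 0, 0], 0]
    - [[0, 0, -0.05], [0, 0, 0], 0]
    - [[0, 0, -0.05], [0, 0, 0], 0]
    - [[0, 0, 0], [0, 0, 0], 0]
    - [[0, 0, 0], [0, 0, 0], 0]

```text
time_s: 11.92
position: [0.6271, 0.2052, 0.1729]
ee_rot: [0.002, 0.216, 0.976, 0.001]
ft_force: [-0.5, -0.0, -0.5]
gripper_width: 0.999
gripper_force: 0.0
```

Run:
```python
from h import *
p=eyes.read_camera("wrist");print(find(p,B["rr"],.05,"w",.04))
plan(664,12.4,170,48)
```

```text
[625.6, 206.3, 29.8, 29.5, 65.0, 2016, [625.2, 206.3]]
cur [625.8 204.9 171. ] yaw 65.1 tilt 0.11 t 12.0 w 0.998 f 0.0| turn az 0.597 (3 rows of 0.1989) shift [-0.3144 -0.2351  0.0021] (4 rows of [-0.0786 -0.0588  0.0005])
```

drive_tool:
  targets:
    - [[0, 0, 0], [0, 0, 0.199], 0]
    - [[0, 0, 0], [0, 0, 0.199], 0]
    - [[0, 0, 0], [0, 0, 0.199], 0]
    - [[-0.0449, -0.0336, 0], [0, 0, 0], 0]
    - [[-0.0449, -0.0336, 0], [0, 0, 0], 0]
    - [[-0.0449, -0.0336, 0], [0, 0, 0], 0]
    - [[-0.0449, -0.0336, 0], [0, 0, 0], 0]
    - [[-0.0449, -0.0336, 0], [0, 0, 0], 0]
    - [[-0.0449, -0.0336, 0], [0, 0, 0], 0]
    - [[-0.0449, -0.0336, 0], [0, 0, 0], 0]
    - [[0, 0, 0], [0, 0, 0], 0]
    - [[0, 0, 0], [0, 0, 0], 0]
    - [[0, 0, 0], [0, 0, 0], 0]

```text
time_s: 13.05
position: [0.6624, 0.0125, 0.1685]
ee_rot: [-0.001, 0.359, 0.933, -0.0]
ft_force: [0.8, 0.2, -1.2]
gripper_width: 0.996
gripper_force: 0.0
```

Run:
```python
from h import *
p=eyes.read_camera("wrist");f=find(p,T["go"],.042,"w",.04);print(f,find(p,T["go"],.042,"g",.055))
plan(f[0],f[1]-.7,79,f[4]+90)
```

```text
[666.0, 14.7, 36.0, 22.2, -42.7, 2145, [665.5, 15.0]] [664.7, 15.6, 75.9, 48.2, -43.2, 7444, [662.1, 17.9]]
cur [662.5  13.  168.7] yaw 48.0 tilt 0.14 t 13.1 w 0.999 f 0.0| turn az 0.025 (1 rows of 0.0250) shift [-0.0042  0.0064  0.1794] (1 rows of [-0.0042  0.0064  0.1794])
```

drive_tool:
  targets:
    - [[-0.002, 0.003, 0.036], [0, 0, 0.025], 0]
    - [[-0.001, 0.003, 0.036], [0, 0, 0], 0]
    - [[0, 0, 0.036], [0, 0, 0], 0]
    - [[0, 0, 0.036], [0, 0, 0], 0]
    - [[0, 0, 0.034], [0, 0, 0], 0]
    - [[0, 0, 0], [0, 0, 0], 0]
    - [[0, 0, 0], [0, 0, 0], 0]
    - [[0, 0, 0], [0, 0, 0], 1]
    - [[0, 0, 0], [0, 0, 0], 1]
    - [[0, 0, 0], [0, 0, 0], 1]
    - [[0, 0, 0], [0, 0, 0], 1]
    - [[0, 0, 0], [0, 0, 0], 1]
    - [[0, 0, 0], [0, 0, 0], 1]
    - [[0, 0, 0], [0, 0, 0], 1]
    - [[0, 0, 0], [0, 0, 0], 1]
    - [[0, 0, 0], [0, 0, 0], 1]

```text
time_s: 14.43
position: [0.6677, 0.0134, 0.0825]
ee_rot: [0.001, 0.364, 0.931, 0.001]
ft_force: [-0.1, 1.1, 6.5]
gripper_width: 0.557
gripper_force: 33.3
```

Run:
```python
from h import *
plan(559.6,-362.7,150,127.6)
```

```text
cur [667.7  13.4  82.5] yaw 47.3 tilt 0.16 t 14.4 w 0.557 f 33.3| turn az -2.804 (12 rows of -0.2337) shift [ 0.63   -0.4639 -0.1372] (8 rows of [ 0.0788 -0.058  -0.0171])
```

drive_tool:
  targets:
    - [[0, 0, -0.02], [0, 0, 0], 1]
    - [[0, 0, -0.04], [0, 0, 0], 1]
    - [[0, 0, -0.04], [0, 0, -0.2157], 1]
    - [[0, 0, -0.04], [0, 0, -0.2157], 1]
    - [[0, 0, -0.02], [0, 0, -0.2157], 1]
    - [[0, 0, 0], [0, 0, -0.2157], 1]
    - [[0, 0, 0], [0, 0, -0.2157], 1]
    - [[0, 0, 0], [0, 0, -0.2157], 1]
    - [[0, 0, 0], [0, 0, -0.2157], 1]
    - [[0, 0, 0], [0, 0, -0.2157], 1]
    - [[0, 0, 0], [0, 0, -0.2157], 1]
    - [[0, 0, 0], [0, 0, -0.2157], 1]
    - [[0, 0, 0], [0, 0, -0.2157], 1]
    - [[0, 0, 0], [0, 0, -0.2157], 1]
    - [[0, 0, 0], [0, 0, -0.2157], 1]
    - [[0, 0, 0], [0, 0, 0], 1]

```text
time_s: 15.77
position: [0.666, 0.0134, 0.1607]
ee_rot: [-0.0, -0.323, 0.946, 0.0]
ft_force: [0.3, 0.7, -0.5]
gripper_width: 0.556
gripper_force: 32.5
```

drive_tool:
  targets:
    - [[0.0525, -0.0387, 0], [0, 0, 0], 1]
    - [[0.0525, -0.0387, 0], [0, 0, 0], 1]
    - [[0.0525, -0.0387, 0], [0, 0, 0], 1]
    - [[0.0525, -0.0387, 0], [0, 0, 0], 1]
    - [[0.0525, -0.0387, 0], [0, 0, 0], 1]
    - [[0.0525, -0.0387, 0], [0, 0, 0], 1]
    - [[0.0525, -0.0387, 0], [0, 0, 0], 1]
    - [[0.0525, -0.0387, 0], [0, 0, 0], 1]
    - [[0.0525, -0.0387, 0], [0, 0, 0], 1]
    - [[0.0525, -0.0387, 0], [0, 0, 0], 1]
    - [[0.0525, -0.0387, 0], [0, 0, 0], 1]
    - [[0.0525, -0.0387, 0], [0, 0, 0], 1]
    - [[0, 0, 0], [0, 0, 0], 1]
    - [[0, 0, 0], [0, 0, 0], 1]
    - [[0, 0, 0], [0, 0, 0], 1]

```text
time_s: 17.02
position: [0.5583, -0.3624, 0.1606]
ee_rot: [-0.0, -0.321, 0.947, 0.001]
ft_force: [0.8, 0.2, -1.1]
gripper_width: 0.558
gripper_force: 32.5
```

Run:
```python
from h import *
plan(559.6,-362.7,92,127.6)
p=eyes.read_camera("wrist");cv2.imwrite("pics/w3.png",p["img"])
```

```text
cur [ 558.3 -362.4  160.6] yaw 127.5 tilt 0.07 t 17.0 w 0.558 f 32.5| turn az -0.004 (1 rows of -0.0043) shift [-0.0017 -0.0023  0.1372] (1 rows of [-0.0017 -0.0023  0.1372])
```

View pics/w3.png

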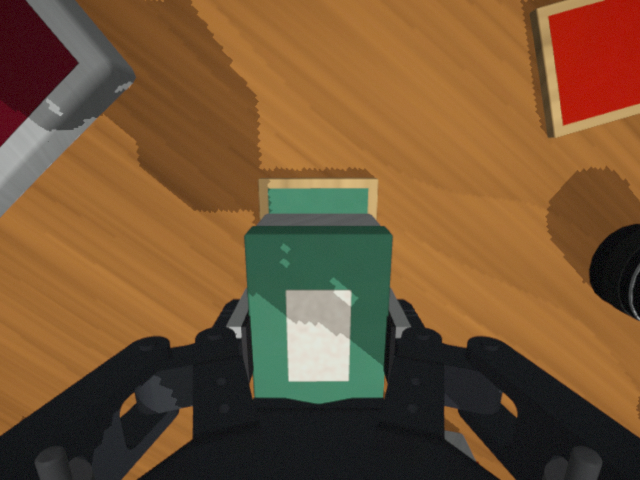

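The green oblong tin hangs level at (318,335), aligned with its board's edges (258–378, 180). Lowering it.

drive_tool:
  targets:
    - [[-0.003, -0.002, 0.035], [0, 0, 0], 1]
    - [[-0.003, 0, 0.035], [0, 0, 0], 1]
    - [[0, 0, 0.035], [0, 0, 0], 1]
    - [[0, 0, 0.024], [0, 0, 0], 1]
    - [[0, 0, 0.006], [0, 0, 0], 1]
    - [[0, 0, 0.002], [0, 0, 0], 1]
    - [[0, 0, 0.0015], [0, 0, 0], 1]
    - [[0, 0, 0], [0, 0, 0], 1]
    - [[0, 0, 0], [0, 0, 0], 1]

```text
time_s: 17.82
position: [0.5624, -0.3621, 0.0927]
ee_rot: [0.001, -0.322, 0.947, -0.001]
ft_force: [-0.2, 0.6, -1.5]
gripper_width: 0.554
gripper_force: 32.5
```

drive_tool:
  targets:
    - [[0, 0, 0.002], [0, 0, 0], 1]
    - [[0, 0, 0.002], [0, 0, 0], 1]
    - [[0, 0, 0.001], [0, 0, 0], 1]
    - [[0, 0, 0], [0, 0, 0], 1]

```text
time_s: 18.15
position: [0.5621, -0.3622, 0.0905]
ee_rot: [0.0, -0.322, 0.947, -0.001]
ft_force: [-0.3, 1.0, 4.9]
gripper_width: 0.555
gripper_force: 33.1
```

Contact. Releasing and rising.

drive_tool:
  targets:
    - [[0, 0, 0], [0, 0, 0], 0.6]
    - [[0, 0, 0], [0, 0, 0], 0]
    - [[0, 0, 0], [0, 0, 0], 0]
    - [[0, 0, 0], [0, 0, 0], 0]
    - [[0, 0, 0], [0, 0, 0], 0]
    - [[0, 0, 0], [0, 0, 0], 0]
    - [[0, 0, 0], [0, 0, 0], 0]
    - [[0, 0, -0.02], [0, 0, 0], 0]
    - [[0, 0, -0.04], [0, 0, 0], 0]
    - [[0, 0, -0.05], [0, 0, 0], 0]
    - [[0, 0, -0.05], [0, 0, 0], 0]
    - [[0, 0, 0], [0, 0, 0], 0]
    - [[0, 0, 0], [0, 0, 0], 0]

```text
time_s: 19.23
position: [0.5631, -0.3627, 0.1722]
ee_rot: [0.002, -0.322, 0.947, -0.002]
ft_force: [0.8, 0.4, -0.4]
gripper_width: 0.999
gripper_force: 0.0
```

Run:
```python
from h import *
p=eyes.read_camera("wrist");print(find(p,B["go"],.05,"w",.04))
plan(654,-181.3,170,114.7)
```

```text
[561.2, -363.0, 35.7, 22.0, 37.2, 2243, [560.7, -363.4]]
cur [ 562.  -362.   170.3] yaw 127.6 tilt 0.11 t 19.3 w 1.001 f 0.0| turn az 0.450 (2 rows of 0.2251) shift [-3.181e-01  2.514e-01  2.000e-04] (4 rows of [-0.0795  0.0628  0.0001])
```

drive_tool:
  targets:
    - [[0, 0, 0], [0, 0, 0.15], 0]
    - [[0, 0, 0], [0, 0, 0.15], 0]
    - [[0, 0, 0], [0, 0, 0.15], 0]
    - [[-0.0454, 0.0359, 0], [0, 0, 0], 0]
    - [[-0.0454, 0.0359, 0], [0, 0, 0], 0]
    - [[-0.0454, 0.0359, 0], [0, 0, 0], 0]
    - [[-0.0454, 0.0359, 0], [0, 0, 0], 0]
    - [[-0.0454, 0.0359, 0], [0, 0, 0], 0]
    - [[-0.0454, 0.0359, 0], [0, 0, 0], 0]
    - [[-0.0454, 0.0359, 0], [0, 0, 0], 0]
    - [[0, 0, 0], [0, 0, 0], 0]
    - [[0, 0, 0], [0, 0, 0], 0]
    - [[0, 0, 0], [0, 0, 0], 0]

```text
time_s: 20.37
position: [0.6526, -0.1809, 0.1677]
ee_rot: [-0.001, -0.214, 0.977, 0.0]
ft_force: [-0.1, -0.1, 0.3]
gripper_width: 1.002
gripper_force: 0.0
```

Run:
```python
from h import *
p=eyes.read_camera("wrist");f=find(p,T["ro"],.042,"w",.04);print(f,find(p,T["ro"],.042,"r",.055))
plan(f[0]-.7,f[1]-.5,79,f[4]+90)
```

```text
[654.9, -178.7, 36.6, 22.4, 22.7, 2197, [654.4, -179.0]] [653.6, -179.4, 76.3, 48.3, 22.5, 7455, [650.4, -180.8]]
cur [ 652.5 -181.5  168. ] yaw 114.7 tilt 0.13 t 20.4 w 0.997 f 0.0| turn az 0.069 (1 rows of 0.0688) shift [-0.0052  0.0028  0.1779] (1 rows of [-0.0052  0.0028  0.1779])
```

drive_tool:
  targets:
    - [[-0.002, 0.0015, 0.036], [0, 0, 0.069], 0]
    - [[-0.001, 0.0015, 0.036], [0, 0, 0], 0]
    - [[0, 0, 0.036], [0, 0, 0], 0]
    - [[0, 0, 0.036], [0, 0, 0], 0]
    - [[0, 0, 0.034], [0, 0, 0], 0]
    - [[0, 0, 0], [0, 0, 0], 0]
    - [[0, 0, 0], [0, 0, 0], 0]
    - [[0, 0, 0], [0, 0, 0], 1]
    - [[0, 0, 0], [0, 0, 0], 1]
    - [[0, 0, 0], [0, 0, 0], 1]
    - [[0, 0, 0], [0, 0, 0], 1]
    - [[0, 0, 0], [0, 0, 0], 1]
    - [[0, 0, 0], [0, 0, 0], 1]
    - [[0, 0, 0], [0, 0, 0], 1]
    - [[0, 0, 0], [0, 0, 0], 1]
    - [[0, 0, 0], [0, 0, 0], 1]

```text
time_s: 21.75
position: [0.6552, -0.1795, 0.0817]
ee_rot: [0.001, -0.197, 0.98, -0.001]
ft_force: [-1.0, -1.1, 6.0]
gripper_width: 0.554
gripper_force: 33.2
```

Run:
```python
from h import *
plan(345.2,-293,165,54)
```

```text
cur [ 655.2 -179.5   81.7] yaw 112.7 tilt 0.16 t 21.8 w 0.554 f 33.2| turn az 2.050 (9 rows of 0.2278) shift [ 0.368  -0.5484 -0.166 ] (7 rows of [ 0.0526 -0.0783 -0.0237])
```

drive_tool:
  targets:
    - [[0, 0, -0.02], [0, 0, 0], 1]
    - [[0, 0, -0.04], [0, 0, 0], 1]
    - [[0, 0, -0.04], [0, 0, 0.205], 1]
    - [[0, 0, -0.04], [0, 0, 0.205], 1]
    - [[0, 0, -0.026], [0, 0, 0.205], 1]
    - [[0, 0, 0], [0, 0, 0.205], 1]
    - [[0, 0, 0], [0, 0, 0.205], 1]
    - [[0, 0, 0], [0, 0, 0.205], 1]
    - [[0, 0, 0], [0, 0, 0.205], 1]
    - [[0, 0, 0], [0, 0, 0.205], 1]
    - [[0, 0, 0], [0, 0, 0.205], 1]
    - [[0, 0, 0], [0, 0, 0.205], 1]
    - [[0, 0, 0], [0, 0, 0], 1]

```text
time_s: 22.83
position: [0.6536, -0.1787, 0.1627]
ee_rot: [-0.001, 0.31, 0.951, 0.0]
ft_force: [0.2, -0.8, -1.2]
gripper_width: 0.56
gripper_force: 32.3
```

drive_tool:
  targets:
    - [[0.0368, -0.0548, 0], [0, 0, 0], 1]
    - [[0.0368, -0.0548, 0], [0, 0, 0], 1]
    - [[0.0368, -0.0548, 0], [0, 0, 0], 1]
    - [[0.0368, -0.0548, 0], [0, 0, 0], 1]
    - [[0.0368, -0.0548, 0], [0, 0, 0], 1]
    - [[0.0368, -0.0548, 0], [0, 0, 0], 1]
    - [[0.0368, -0.0548, 0], [0, 0, 0], 1]
    - [[0.0368, -0.0548, 0], [0, 0, 0], 1]
    - [[0.0368, -0.0548, 0], [0, 0, 0], 1]
    - [[0.0368, -0.0548, 0], [0, 0, 0], 1]
    - [[0, 0, 0], [0, 0, 0], 1]
    - [[0, 0, 0], [0, 0, 0], 1]
    - [[0, 0, 0], [0, 0, 0], 1]

```text
time_s: 23.92
position: [0.3444, -0.2927, 0.1633]
ee_rot: [0.0, 0.309, 0.951, 0.0]
ft_force: [-0.4, 0.7, -1.5]
gripper_width: 0.554
gripper_force: 32.6
```

Run:
```python
from h import *
plan(345.2,-293,92,53.8)
p=eyes.read_camera("wrist");cv2.imwrite("pics/w4.png",p["img"])
```

```text
cur [ 344.4 -292.7  163.3] yaw 54.1 tilt 0.05 t 23.9 w 0.554 f 32.6| turn az 0.009 (1 rows of 0.0091) shift [-0.0014  0.0005  0.1426] (1 rows of [-0.0014  0.0005  0.1426])
```

View pics/w4.png

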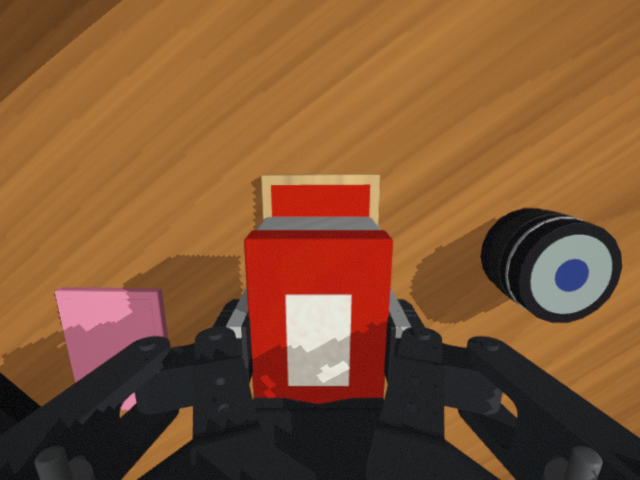

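The red oblong tin hangs level at (318,340) over the red oblong board (260–380, 178). The lens (550,265) and the pink board (110,350) are well clear. Lowering it.

drive_tool:
  targets:
    - [[-0.001, 0.0005, 0.036], [0, 0, 0.009], 1]
    - [[-0.001, 0, 0.036], [0, 0, 0], 1]
    - [[0, 0, 0.036], [0, 0, 0], 1]
    - [[0, 0, 0.026], [0, 0, 0], 1]
    - [[0, 0, 0.006], [0, 0, 0], 1]
    - [[0, 0, 0.002], [0, 0, 0], 1]
    - [[0, 0, 0.001], [0, 0, 0], 1]
    - [[0, 0, 0], [0, 0, 0], 1]
    - [[0, 0, 0], [0, 0, 0], 1]

```text
time_s: 24.72
position: [0.3461, -0.2936, 0.0925]
ee_rot: [0.001, 0.311, 0.95, -0.0]
ft_force: [0.9, -1.0, -1.9]
gripper_width: 0.557
gripper_force: 32.5
```

drive_tool:
  targets:
    - [[0, 0, 0.002], [0, 0, 0], 1]
    - [[0, 0, 0.002], [0, 0, 0], 1]
    - [[0, 0, 0.002], [0, 0, 0], 1]
    - [[0, 0, 0], [0, 0, 0], 1]

```text
time_s: 25.05
position: [0.3456, -0.2934, 0.0897]
ee_rot: [0.0, 0.311, 0.95, -0.0]
ft_force: [-1.0, 1.6, 7.4]
gripper_width: 0.552
gripper_force: 33.7
```

Contact. Releasing and rising clear.

drive_tool:
  targets:
    - [[0, 0, 0], [0, 0, 0], 0.6]
    - [[0, 0, 0], [0, 0, 0], 0]
    - [[0, 0, 0], [0, 0, 0], 0]
    - [[0, 0, 0], [0, 0, 0], 0]
    - [[0, 0, 0], [0, 0, 0], 0]
    - [[0, 0, 0], [0, 0, 0], 0]
    - [[0, 0, 0], [0, 0, 0], 0]
    - [[0, 0, -0.02], [0, 0, 0], 0]
    - [[0, 0, -0.04], [0, 0, 0], 0]
    - [[0, 0, -0.05], [0, 0, 0], 0]
    - [[0, 0, -0.06], [0, 0, 0], 0]
    - [[0, 0, -0.06], [0, 0, 0], 0]
    - [[0, 0, -0.06], [0, 0, 0], 0]
    - [[0, 0, 0], [0, 0, 0], 0]
    - [[0, 0, 0], [0, 0, 0], 0]
    - [[0, 0, 0], [0, 0, 0], 0]

```text
time_s: 26.38
position: [0.3451, -0.2928, 0.2337]
ee_rot: [0.0, 0.311, 0.95, -0.0]
ft_force: [-0.6, 0.9, -0.4]
gripper_width: 0.998
gripper_force: 0.0
```

Run:
```python
from h import *
p=eyes.read_camera("wrist");print("wrist",find(p,B["ro"],.05,"w",.04))
p=eyes.read_camera("top");cv2.imwrite("pics/end.png",p["img"])
s=eyes.read_camera("scene")
for k in B: print(k,find(p,B[k],.05,"w",.04),find(s,B[k],.05,"w",.04))
for l in ("lens","bowl"): print(l,[np.round(d["centre"],3).tolist() for d in nets.place_of(p,l)[:1]])
```

```text
wrist [345.7, -292.3, 36.0, 22.3, -36.9, 1392, [345.2, -292.1]]
gr [452.3, 151.7, 28.3, 25.8, -88.8, 106, [452.2, 152.0]] [448.0, 152.9, 26.6, 26.4, -74.3, 70, [448.5, 152.1]]
go [561.1, -365.9, 36.1, 21.9, 37.6, 112, [560.8, -366.1]] [557.1, -365.8, 35.5, 19.9, 38.4, 45, [557.1, -365.9]]
rr [626.5, 203.9, 27.7, 26.3, 3.2, 102, [625.9, 203.9]] [621.9, 204.1, 28.3, 25.5, -37.0, 95, [622.0, 203.8]]
ro [345.2, -294.3, 36.6, 22.9, -36.0, 132, [344.9, -294.3]] [343.1, -293.9, 34.8, 16.7, -37.4, 46, [342.8, -294.1]]
lens [[0.437, -0.174, 0.001]]
bowl [[0.474, -0.008, -0.007]]
```

View pics/end.png

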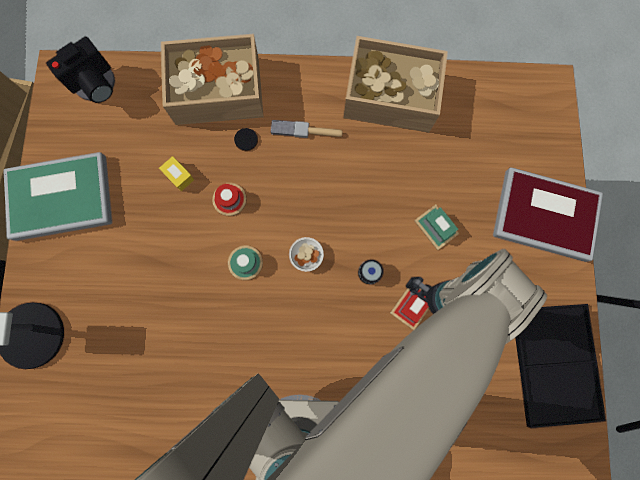

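All four tins stand on their boards: (229,197), (245,262), (437,226) and (411,305). Every offset is under 4 mm, and the lens and bowl haven't moved. Handing in.

```bash
python3 -c "
from rig import robot
print(robot.sign_off())"
```

```text
the job is handed in; nothing more can be done
None
```

All four tins stand upright on their matching boards, each within about 4 mm of centre and the oblong ones lined up with theirs; the lens and bowl are where they were, and the job is handed in at about 26 s (the hand-in call gave no verdict).

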